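# Vent the vacuum pot and hang up its lid

## Task

The ink degassing pot is still under vacuum: open the vent knob on its lid, turning it anticlockwise all the way while the lid is still down on the pot. Then take the lid off, keeping it level, and hang it on the stand's headed pin by the sideways slot in its lifting plate, with the pin at the closed end of the slot, up in the notch there. Let it hang freely, and leave the other things on the bench where they are.

Things in the scene. Friction and masses are not known exactly. Their poses are not given: they have to be found in the camera images.
- pot: Aluminium vacuum pot fixed to the bench, 134 mm across its steel top flange, rim 74 mm above the bench. Origin: centre of its underside; z up.
- lid: Loose round steel lid, 0.4 to 0.7 kg, 144 mm across, 10 mm thick, on the pot's rim; plug below it 88 mm across, 15 mm deep, in a 92 mm opening. Origin: centre of the 10 mm disc's underside (74 mm above the bench at the start); z up. It balances about x = 0. On its +x side a round gauge, 34 mm across, 22 mm tall, 53 mm out; on its -x side the vent knob. Vacuum holds it until the knob is past 2.1 rad.
- vent_knob (a joint): Turn of the vent knob, rad: 0 = shut (it starts between 0 and 0.35), stop at 2.6 = fully open; from 2.3 on counts as open. Positive = anticlockwise seen from the knob's outer end. Dry friction 0.05 N m: it stays where it is left.
- knob_mid (a point): Middle of the square black vent knob, 25.5 x 25.5 mm, 26 mm long, 68.5 mm from the lid's centre towards the lid's -x, 30 mm above its top face. z = the knob's axis, outward; it leans 30 degrees from the lid's z towards the lid's -x. The frame turns with the knob (joint 0: y = the lid's y); its four flats face 45 degrees from x and y. Below it 22 mm of thinner brass stem.
- plate_grip (a point): Where to grip the lifting plate, a dark upright plate on the lid's top, 8 mm thick (along the lid's y), from x = -22 to +30 mm, 110 mm tall. This point: x = 0, y = 0, 96 mm above the lid's top face, 14 mm below the plate's top edge. Axes as the lid's. Fingers kept over 70 mm above the lid's top face clear the pin's head when the lid hangs.
- slot_seat (a point): Where the pin's centre lies in the lifting plate when the lid hangs home: x = 0, y = 0, 59 mm above the lid's top face. The slot, open at the plate's +x edge, runs in to x = -6 mm; it is 15 mm high, its centre line 50 mm above the lid's top face (9 mm below this point). At the closed end (x = -6 to +6 mm) its ceiling has a notch 5.5 mm higher. Axes as the lid's.
- stand: Steel lid stand, fixed to the bench. Origin: on the bench below the middle of the pin; its x axis is the direction in which the lid must be slid on (lid's x along the stand's x), y points from the pin to its post. Post 16 mm across and 152 mm tall, at y = +98 mm, on a foot 110 x 56 x 12 mm.
- pin (a point): Middle of the free length of the stand's level pin, 140 mm above the bench: 8 mm round, along the stand's y axis, free between a collar at y = +13.5 mm and the head at y = -13.5 mm, both 18 mm across and too big for the slot. Axes as the stand's.
- baren: Bystander: round black hand baren with a wooden bow, 108 mm across, 34 mm tall. Origin: centre of its underside. Leave it alone.
- gouge_a: Bystander: lino gouge with a wooden mushroom handle, 137 mm long, 25 mm tall. Origin: centre of its underside. Leave it alone.
- masking_tape: Bystander: roll of tape lying flat, 96 mm across, 25 mm tall. Origin: centre of its underside. Leave it alone.
- brayer_small: Bystander: ink roller with a black handle, 187 mm long, 77 mm wide, 50 mm tall. Origin: centre of its underside. Leave it alone.
- sanding_block: Bystander: brown cork block, 42 x 72 x 30 mm. Origin: centre of its underside. Leave it alone.
- paint_tube_2: Bystander: aluminium paint tube, 128 mm long, 26 mm tall. Origin: centre of its underside. Leave it alone.
- size_jar: Bystander: white jar with a band round it, 69 mm across, 135 mm tall. Origin: centre of its underside. Leave it alone.
Things that resemble listed ones, but are neither listed nor needed, are in the scene too. What is shaped like the lid but brown is not meant.

How it is judged:
By the outcome, as a careful person would: the job done as asked, in the order asked, and still so for the second after the job is handed in, with the robot touching nothing.
It also fails if it takes over 72 s, if anything falls off the work surface, if the arm or the gripper's body presses on something with over 40 N, if the wrist force passes 120 N, or if a joint passes its speed limit or range.

## Robot

A 6-joint arm with a two-finger parallel gripper is mounted at the origin on a cart in front of the work surface, level with it; the furniture and walls round the work are solid. World frame = base frame: x ahead of the robot, y to its left, z up, the work surface at z = 0. Lengths are in mm, angles in rad, forces in N, time in s.
With the tool pointing down it reaches from about 350 to 775 mm from the base axis. Payload 7.3 kg.
Tool frame: the origin (TCP) lies midway between the tips of the shut fingers; the grasp point (between the pads) lies 19 mm behind it (grip_depth is the distance from the TCP to the grasp point, in mm); z points along the fingers, y is the direction in which the jaws open and shut (so a half turn about z gives the same grasp; the last joint's range is limited). The gripper opens to 92 mm and grips with 3 to 60 N. Pads are 19 mm wide; open, the fingers measure 130 mm over their backs; the gripper's body (75 mm by 190 mm) begins 47 mm behind the grasp point.
Start: joints at [-1.309, 0.342, 1.524, -0, 1.275, -0.146], TCP at [208.234, -481.958, 226.741] pointing down, gripper open.
Joint ranges: [-2.53, 2.53], [-0.77, 2.02], [0.04, 2.7], [-1, 4.14], [0.28, 2.66], [-3.11, 3.11]. Speed limits (rad/s): [2.57, 2.57, 3.14, 3.14, 3.14, 3.14].

## Interface

Orientations are given as [roll, pitch, yaw] about the fixed x, y, z axes, in that order (R = Rz(yaw) Ry(pitch) Rx(roll)).
In Python, from plant import get_obs, capture, close_job, spot_in, silhouettes, mark_of, grip_depth gives the robot as it stands.
- The arm moves only by the tool servo_tool, never from a script. Its arguments are lists of equal length, an entry for each row: "slide": the shift along the tool's x, y, z normalised to -1 to 1, where 1 is 20 cm, a list of three; "rot": the turn, a rotation vector about the tool's x, y, z normalised to -1 to 1, where 1 is pi rad, a list of three; "claw": the finger opening in mm, from 0 to 91.8. A call has 1 to 5 rows; each row is the pose to reach, as a shift and turn from the pose commanded when the call began, along the tool's axes at that moment, turning the shorter way round; what a row does not reach only later rows make up. A row lasts 1/8 s, in which the tool goes at most 62.5 mm and 10.7 degrees, less where a joint would pass 70% of its speed; a pose out of reach is approached as far as the arm can. A call with a number of a shift or a turn outside -1 to 1 is refused whole. A call with a gripper value outside its range is refused whole. The fingers move at their own pace and stop on an object; the grip force is fixed at half the most. Time passes only in rows, so rows that repeat a pose let the fingers close. It gives the time, the measured TCP pose, the force and the opening at its end, in the units of the state.
- get_obs(): the state, without advancing time (a new reading comes with each control period).
- capture(name): name is "side" or "top"; returns a dict with "frame" (384x512x3 uint8, red, green, blue), "depth" (384x512 float32, mm along the optical axis (not along the pixel's ray), 0 where there is no reading), "vertical_fov" (degrees; the focal length in pixels is half the picture's height over the tangent of half this angle, whatever the lens; pixels are square), "cx", "cy" (the principal point, pixels), "position" and "rotation" of the camera in the world. Camera axes: x right, y down, z forward; pixel columns grow to the right and rows downward; lengths in mm; the calibration is good to about 2 mm. A picture is of the moment at which its call begins.
- close_job(): hands the job in, once; it reports no verdict.
Trained networks look in the newest picture that a camera, given by its name, has taken for a name from the list of things; names that differ only in an ending like _2 or _b are one class to them, and where a whole thing is asked for, a point or a joint stands for the part that bears it (a point fixed in the world has none). Each returns a list of dicts, best first, with "confidence" (0 to 1); they miss things now and then, are a little off and sometimes report something else, mostly with a low value. They report only what shows in the picture. A call takes as long as a camera call. They do not tell look-alikes from the thing itself.
- spot_in(query, camera): "box" ([left, top, right, bottom] in pixels, round what is visible of it).
- silhouettes(query, camera): "pixels" (384x512 bool, what is visible of it) and "box" ([left, top, right, bottom] in pixels, round what is visible of it).
- mark_of(query, camera): "xy" ([column, row] in pixels: a listed point, or the origin of a listed thing).
The state is a dict: "time": time; "joint_positions": joint angles; "dq": joint speeds; "tau": joint torques, N m; "tool_pos": TCP position; "tcp_rot": TCP orientation; "contact_force": force on the tool from outside, world axes, zero at the start; "moment": the same for the moment, N m; "grip_width": finger opening in mm.
Only numpy, scipy, OpenCV 4.12 (cv2) and the standard library are available. Lean on these libraries where they do the work, as an engineer would, in place of code of your own. Each camera call takes 0.05 s, during which the arm holds its last target. There are 200 camera calls.

## Working session

There is one attempt and no reset: what is moved stays moved. The work goes in short steps, Python scripts to look and compute and a tool call to move; the robot and the scene stay as the last step left them, time stands still between calls to the robot, and variables do not carry over. Pictures are saved under pics/ and viewed, about 8 in all and at most 12, crops included, and the job is handed in when it is done.

Besides the shell and the picture viewer there is one more tool, called after "Request:" as name(argument=value, ...) on one line, values as JSON. servo_tool: Moves the arm, as the interface text tells. Scaled input: -1 to 1 covers 20 cm each way for a shift and pi rad each way for a turn. Its arguments: {"type":"object","properties":{"slide":{"type":"array","items":{"type":"array","items":{"type":"number"}}},"rot":{"type":"array","items":{"type":"array","items":{"type":"number"}}},"claw":{"type":"array","items":{"type":"number"}}},"required":["slide","rot","claw"]}

```bash
ls; mkdir -p pics; cat > h.py <<'E'
import numpy as np, cv2
from plant import *
from scipy.spatial.transform import Rotation as Rn
def cam(n,save=None):
    c=capture(n); c['f']=192/np.tan(np.radians(c['vertical_fov'])/2)
    if save: cv2.imwrite('pics/'+save,c['frame'][:,:,::-1])
    return c
def R(c):
    r=np.array(c['rotation'],float)
    return r if r.shape==(3,3) else (Rn.from_quat(r).as_matrix() if r.size==4 else Rn.from_euler('xyz',r).as_matrix())
def cloud(c):
    v,u=np.mgrid[:384,:512]; d=c['depth']
    p=np.stack([(u-c['cx'])/c['f']*d,(v-c['cy'])/c['f']*d,d],-1)
    return p@R(c).T+np.array(c['position'])
def ray(c,xy):
    d=R(c)@np.array([(xy[0]-c['cx'])/c['f'],(xy[1]-c['cy'])/c['f'],1]); return np.array(c['position']),d
def atz(c,xy,z):
    o,d=ray(c,xy); return o+d*(z-o[2])/d[2]
def proj(c,p):
    q=R(c).T@(np.array(p)-np.array(c['position'])); return q[:2]/q[2]*c['f']+[c['cx'],c['cy']]
E
python3 - <<'E'
from h import *
np.set_printoptions(precision=1,suppress=True)
print(get_obs(),grip_depth)
C={}
for n in('top','side'):
    c=C[n]=cam(n,n+'0.png'); print(n,c['position'],c['rotation'],c['vertical_fov'],c['cx'],c['cy'])
    for q in('pot','lid','knob_mid','plate_grip','slot_seat','stand','pin'):
        print(q,[(np.round(m['xy'],1),round(m['confidence'],2)) for m in mark_of(q,n)])
im=np.vstack([C[n]['frame'] for n in C])
E
```

```text
pics
{'time': 0.0, 'joint_positions': array([-1.3,  0.3,  1.5,  0. ,  1.3, -0.1]), 'dq': array([ 0.,  0., -0.,  0.,  0., -0.]), 'tau': array([  0. , -43.1, -24.4,   0.1,   0.1,  -0. ]), 'tool_pos': array([ 208.1, -481.6,  226.1]), 'tcp_rot': array([-3.1, -0. ,  0.4]), 'contact_force': array([-0.1, -0.5,  0.2]), 'moment': array([ 0., -0., -0.]), 'grip_width': 91.97642331234178} 18.8
top [ 468.5  -87.  1113.9] [-3.1  0.  -1.6] 54.600235169870565 256.7917092539939 201.85139253087482
pot [(array([247.5, 252.8]), 0.44)]
lid [(array([163.7, 169.4]), 0.78), (array([160.1, 286. ]), 0.73)]
knob_mid [(array([159.2, 263.5]), 0.66), (array([159.2, 192.7]), 0.54)]
plate_grip [(array([144.4, 295.7]), 0.97), (array([153.9, 161.5]), 0.94)]
slot_seat [(array([157.1, 162.6]), 0.87), (array([231.3, 133.6]), 0.65), (array([151.8, 294.4]), 0.55), (array([206.5, 258.4]), 0.41)]
stand [(array([251.5, 191.2]), 0.88)]
pin [(array([252.1, 181.9]), 0.74)]
side [ 37.  674.2 813.1] [-2.2 -0.  -2.5] 49.30743298926424 254.95976047758361 191.52840930671277
pot [(array([174.3, 264.6]), 0.79)]
lid [(array([166. , 243.4]), 0.89), (array([273.8, 332.2]), 0.72)]
knob_mid [(array([256.2, 304.3]), 0.64), (array([187.2, 242.3]), 0.6), (array([271.1, 164.2]), 0.35)]
plate_grip [(array([276.9, 304.2]), 0.8), (array([165. , 214.1]), 0.79), (array([168.6, 246.8]), 0.17)]
slot_seat [(array([275.2, 316.7]), 0.88), (array([161.8, 222.6]), 0.85)]
stand []
pin [(array([241.6, 184.1]), 0.77)]
```

```bash
python3 -c "
import cv2
for n in('top0','side0'):
    i=cv2.imread(f'pics/{n}.png');cv2.imwrite(f'pics/{n}b.png',cv2.resize(i,(800,600),interpolation=3))"
```

```text
(no output)
```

View pics/top0b.png

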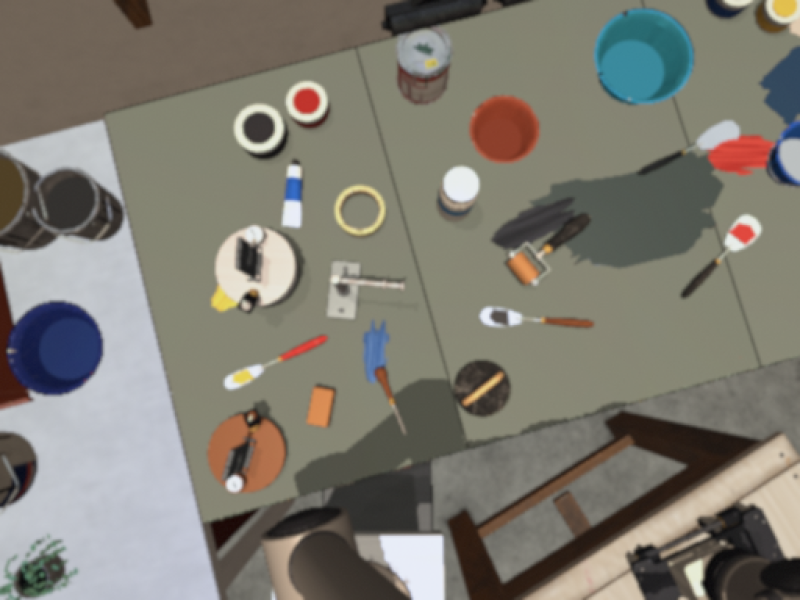

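View pics/side0b.png

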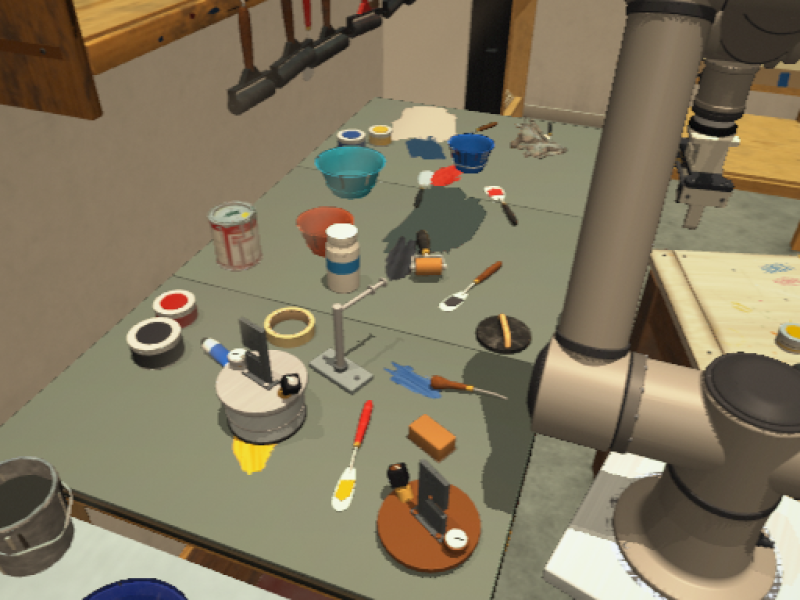

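The pale lid sits on the pot at top-view (257,267), with its knob at (248,300) and its gauge at (254,236). The stand's post and foot are at (343,290), and the pin points right to about (405,284). The brown look-alike at (246,452) is not the lid. Next I'll measure these from depth.

```bash
cat > meas.py <<'E'
from h import *
from scipy.optimize import least_squares
np.set_printoptions(precision=1,suppress=True)
C={n:cam(n) for n in('top','side')}
P={n:cloud(C[n]) for n in C}
l0=atz(C['top'],(164,169.4),84)
print('lid0',l0)
for n in C:
    p=P[n].reshape(-1,3); col=C[n]['frame'].reshape(-1,3).astype(int)
    r=np.hypot(*(p[:,:2]-l0[:2]).T)
    s=p[(r<85)&(abs(p[:,2]-84)<5)]
    k=cv2.minEnclosingCircle(s[:,:2].astype(np.float32)); print(n,'disc',k,np.median(s[:,2]),len(s))
    s=p[(r<45)&(p[:,2]>115)&(p[:,2]<205)&(col.sum(1)<250)]
    print(n,'plate',len(s),cv2.minAreaRect(s[:,:2].astype(np.float32)),s[:,2].max(), cv2.fitLine(s[:,:2].astype(np.float32),cv2.DIST_HUBER,0,.01,.01).ravel())
    for q in('knob_mid','plate_grip','lid','slot_seat'):
        z={'knob_mid':114,'plate_grip':180,'lid':74,'slot_seat':143}[q]
        for m in mark_of(q,n): print('  ',q,atz(C[n],m['xy'],z),round(m['confidence'],2))
    for m in mark_of('pin',n): print('  pin',atz(C[n],m['xy'],140),m['confidence'])
    p0=atz(C['top'],(252,182),140)
    r=np.hypot(*(p[:,:2]-p0[:2]).T)
    s=p[(r<140)&(p[:,2]>122)&(p[:,2]<160)]; s=s[np.hypot(*(s[:,:2]-l0[:2]).T)>85]
    print(n,'pinpts',len(s),cv2.minAreaRect(s[:,:2].astype(np.float32)),cv2.fitLine(s[:,:2].astype(np.float32),cv2.DIST_HUBER,0,.01,.01).ravel(),s.min(0),s.max(0))
    s=p[(r<140)&(abs(p[:,2]-12)<4)];s=s[np.hypot(*(s[:,:2]-l0[:2]).T)>85]
    print(n,'foot',len(s),cv2.minAreaRect(s[:,:2].astype(np.float32)))
a=C['top']['frame'][125:235,120:290];b=C['side']['frame'][165:290,130:270]
cv2.imwrite('pics/crop1.png',np.hstack([cv2.resize(x,(400,400*x.shape[0]//x.shape[1]),interpolation=2)[:255] for x in(a,b)])[:,:,::-1])
E
python3 meas.py
```

```text
lid0 [645.8 174.2  84. ]
top disc ((645.127197265625, 177.83267211914062), 72.39152526855469) 84.83547791193973 1465
top plate 155 ((646.4552001953125, 176.17428588867188), (7.416671276092529, 47.87143325805664), 86.06999206542969) 193.47182154917482 [  1.   -0.1 647.3 173.9]
   knob_mid [379.6 168.8 114. ] 0.51
   knob_mid [575.2 184.9 114. ] 0.43
   plate_grip [642.4 183.1 180. ] 0.88
   plate_grip [316.3 194.7 180. ] 0.73
   lid [643. 177.  74.] 0.9
   lid [317.7 180.2  74. ] 0.89
   lid [611.7 -70.4  74. ] 0.7
   slot_seat [642.5 181.3 143. ] 0.98
   slot_seat [309.6 183.3 143. ] 0.58
  pin [598.2 -66.2 140. ] 0.66
top pinpts 170 ((604.5123291015625, -26.89444351196289), (122.49755096435547, 15.592802047729492), 83.39942169189453) [  0.1   1.  604.9 -25. ] [592.3 -88.6 125.4] [618.5  34.1 156.4]
top foot 514 ((648.4421997070312, 5.493194580078125), (90.33121490478516, 203.40045166015625), 60.6211051940918)
side disc ((641.1370849609375, 179.2499237060547), 72.97982788085938) 83.06271541827033 1386
side plate 334 ((644.9705810546875, 180.36447143554688), (9.672706604003906, 50.58251190185547), 89.15789031982422) 193.14679397682755 [  1.   -0.  642.2 182.8]
   knob_mid [577.3 178.5 114. ] 0.75
   plate_grip [280.2 241.4 180. ] 0.62
   plate_grip [638.3 182.1 180. ] 0.55
   lid [284.6 241.2  74. ] 0.88
   lid [642.6 176.   74. ] 0.71
   slot_seat [282.6 251.4 143. ] 0.83
   slot_seat [646.5 179.8 143. ] 0.76
side pinpts 190 ((603.5035400390625, -24.014461517333984), (123.84423828125, 17.039081573486328), 84.39693450927734) [  0.1   1.  602.  -16.2] [590.1 -85.1 122. ] [615.2  37.8 153.5]
side foot 462 ((637.8433227539062, 23.77086639404297), (63.38787078857422, 173.87255859375), 79.4190902709961)
```

View pics/crop1.png

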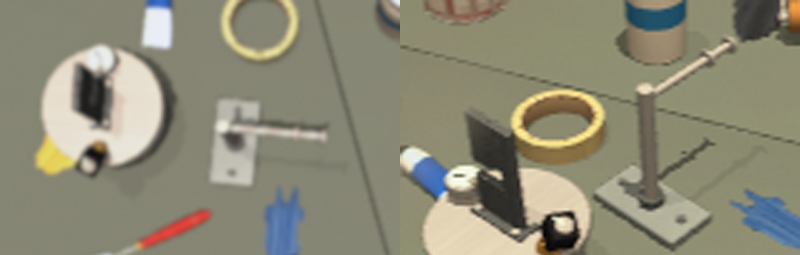

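```bash
cat > g.py <<'E'
from h import *
np.set_printoptions(precision=4,suppress=True)
LID=np.array([643.5,178.5]); PSI=-0.045; K=np.array([575.3,181.7,114.])
def knobR(th,psi=PSI):
    L=Rn.from_euler('z',psi).as_matrix(); c,s=np.cos(np.pi/6),.5
    n=L@[-s,0,c]; ex=L@[c,0,s]; ey=L@[0,1,0]
    y=np.cos(th)*ex+np.sin(th)*ey; z=-n
    return np.stack([np.cross(y,z),y,z],1),n
def downR(yaw): return Rn.from_euler('xyz',[np.pi,0,yaw]).as_matrix()
def go(p,Rt):
    o=get_obs(); R0=Rn.from_euler('xyz',o['tcp_rot']).as_matrix()
    d=R0.T@(np.array(p)-o['tool_pos']); r=Rn.from_matrix(R0.T@Rt).as_rotvec()
    print('t',round(o['time'],2),'pos',o['tool_pos'],'rpy',o['tcp_rot'],'q',o['joint_positions'],'F',o['contact_force'],'M',o['moment'],'w',o['grip_width'])
    print('slide',d/200,'rot',r/np.pi,'|d|',np.linalg.norm(d),'deg',np.degrees(np.linalg.norm(r)))
E
python3 - <<'E'
from g import *
Rt,n=knobR(np.radians(-35))
go(K+67*n,Rt); print(K+67*n)
go([430,-60,240],downR(.6))
E
```

```text
t 1.4 pos [ 208.2162 -481.9592  226.7394] rpy [3.1415 0.     0.4078] q [-1.309   0.342   1.5241 -0.      1.2754 -0.146 ] F [-0.1231 -0.0265  0.3078] M [-0.025  -0.0396  0.0276] w 91.233697829752
slide [ 2.8503 -2.3916  0.2734] rot [-0.1093  0.1281 -0.1577] |d| 746.1505296769456 deg 41.52992804547014
[541.8339 183.207  172.0237]
t 1.4 pos [ 208.2162 -481.9592  226.7394] rpy [3.1415 0.     0.4078] q [-1.309   0.342   1.5241 -0.      1.2754 -0.146 ] F [-0.1231 -0.0265  0.3078] M [-0.025  -0.0396  0.0276] w 91.233697829752
slide [ 1.8547 -1.497  -0.0664] rot [ 0.      0.     -0.0612] |d| 476.8788492285285 deg 11.013156377934836
```

Request:
servo_tool(slide=[[0.25,-0.2,-0.03],[0.5,-0.4,-0.05],[0.75,-0.6,-0.07],[0.95,-0.78,-0.08],[0.95,-0.78,-0.08]], rot=[[0,0,-0.02],[0,0,-0.04],[0,0,-0.06],[0,0,-0.06],[0,0,-0.06]], claw=[50,50,50,50,50])

```text
time: 2.02
tool_pos: [322.0, -260.3, 243.2]
tcp_rot: [3.141, -0.001, 0.602]
contact_force: [0.3, -1.5, 0.7]
grip_width: 50.9
```

```bash
python3 - <<'E'
from g import *
Rt,n=knobR(np.radians(-35))
go(K+110*n,Rt); print(K+110*n)
E
```

```text
t 2.02 pos [ 321.9793 -260.2669  243.2283] rpy [ 3.141  -0.0007  0.6018] q [-0.8659  0.1212  1.7711  0.0006  1.2487  0.1029] F [ 0.3467 -1.5014  0.6512] M [-0.0506  0.021  -0.0293] w 50.927345437196436
slide [ 2.0756 -1.2704  0.1705] rot [-0.1202  0.116  -0.0974] |d| 487.8880243308444 deg 34.80758040785728
[520.3557 184.1742 209.2628]
```

Request:
servo_tool(slide=[[0.25,-0.15,0],[0.5,-0.3,0],[0.75,-0.46,0],[1,-0.61,0],[1,-0.61,0]], rot=[[-0.015,0.015,-0.013],[-0.03,0.03,-0.025],[-0.05,0.045,-0.04],[-0.06,0.058,-0.05],[-0.06,0.058,-0.05]], claw=[50,50,50,50,50])

```text
time: 2.65
tool_pos: [418.1, -47.4, 242.8]
tcp_rot: [2.937, -0.166, 0.777]
contact_force: [0.1, -0.5, 0.6]
grip_width: 50.0
```

```bash
python3 - <<'E'
from g import *
Rt,n=knobR(np.radians(-35))
go(K+110*n,Rt); print(K+110*n)
E
```

```text
t 2.65 pos [418.0856 -47.4444 242.8055] rpy [ 2.937  -0.1659  0.7773] q [-0.3389 -0.0168  1.9529  0.069   0.9498  0.4387] F [ 0.097  -0.5266  0.6179] M [-0.0536  0.1067  0.0033] w 49.99584808578862
slide [ 1.1329 -0.5302  0.2574] rot [-0.0605  0.0577 -0.0473] |d| 255.40445102553238 deg 17.28841468544474
[520.3557 184.1742 209.2628]
```

Request:
servo_tool(slide=[[0.25,-0.1,0.04],[0.5,-0.22,0.1],[0.75,-0.35,0.17],[1,-0.47,0.22],[1,-0.47,0.22]], rot=[[-0.02,0.02,-0.013],[-0.03,0.03,-0.025],[-0.05,0.045,-0.04],[-0.06,0.058,-0.047],[-0.06,0.058,-0.047]], claw=[50,50,50,50,50])

```text
time: 3.28
tool_pos: [509.3, 155.5, 213.2]
tcp_rot: [2.702, -0.29, 0.977]
contact_force: [0.3, 0.1, -0.1]
grip_width: 50.0
```

```bash
python3 - <<'E'
from g import *
Rt,n=knobR(np.radians(-35))
go(K+40*n,Rt); print(K+40*n)
for nm in('top','side'):
    c=cam(nm)
    for q in('knob_mid','plate_grip'):
        z={'knob_mid':114,'plate_grip':180}[q]
        for m in mark_of(q,nm)[:3]: print(nm,q,m['xy'],atz(c,m['xy'],z),round(m['confidence'],2))
    print('pred K',proj(c,K),'plate',proj(c,[*LID,180]),'tcp',proj(c,get_obs()['tool_pos']))
    cv2.imwrite(f'pics/{nm}1.png',cv2.resize(c['frame'][(110 if nm=='top' else 150):(250 if nm=='top' else 290),(90 if nm=='top' else 100):(290 if nm=='top' else 300)],(800,560),interpolation=2)[:,:,::-1])
E
```

```text
t 3.27 pos [509.2532 155.5464 213.2295] rpy [ 2.7024 -0.29    0.977 ] q [ 0.2359  0.1528  1.9549 -0.2707  0.5465  1.0918] F [ 0.2829  0.1158 -0.1292] M [-0.0439  0.2637 -0.0062] w 49.98509472210548
slide [ 0.1386 -0.0566  0.3915] rot [-0.0005  0.0007 -0.0009] |d| 83.81962702681548 deg 0.22244480925756496
[555.3202 182.5997 148.641 ]
top knob_mid [159.7, 266.0] [380.9289 174.6704 114.    ] 0.67
top knob_mid [157.7, 191.7] [579.8326 182.849  114.    ] 0.48
top plate_grip [152.1, 164.7] [641.608  180.2665 180.    ] 0.63
top plate_grip [144.0, 293.3] [320.2288 195.2916 180.    ] 0.62
pred K [158.1007 193.3637] plate [152.8061 163.9589] tcp [158.7213 216.2527]
side knob_mid [301.6, 252.4] [339.7736  40.9124 114.    ] 0.69
side knob_mid [170.7, 264.5] [559.0938 246.6014 114.    ] 0.67
side knob_mid [256.1, 302.8] [342.967  220.7813 114.    ] 0.53
side plate_grip [165.3, 210.8] [640.5067 171.1065 180.    ] 0.86
side plate_grip [276.8, 303.5] [282.008  242.4219 180.    ] 0.8
pred K [185.1838 245.0135] plate [162.1237 211.9469] tcp [212.7713 216.7783]
```

View pics/side1.png

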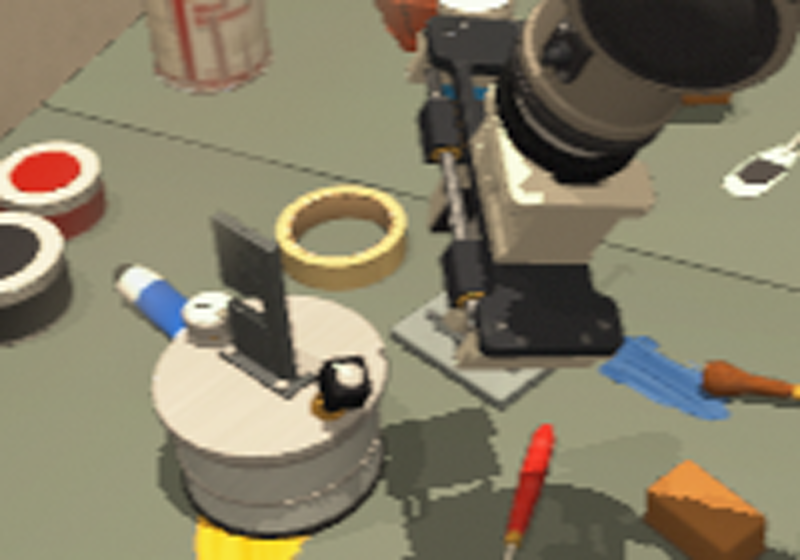

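The tool is up and to the right of the lid. The knob's centre shows at about (186,245) in the full side view, and I predicted (185,245), so the estimate holds and I'll approach along the knob axis.

Request:
servo_tool(slide=[[0.07,-0.03,0.15],[0.138,-0.057,0.3],[0.138,-0.057,0.4],[0.138,-0.057,0.4]], rot=[[0,0,0],[0,0,0],[0,0,0],[0,0,0]], claw=[50,50,50,50])

```text
time: 4.08
tool_pos: [555.5, 179.6, 147.2]
tcp_rot: [2.704, -0.29, 0.971]
contact_force: [-0.2, -1.3, 0.6]
grip_width: 50.0
```

```bash
python3 - <<'E'
from g import *
Rt,n=knobR(np.radians(-35))
go(K-12*n,Rt); print(K-12*n)
E
```

```text
t 4.08 pos [555.4873 179.5624 147.2098] rpy [ 2.7036 -0.2897  0.9714] q [ 0.2665  0.3407  1.9173 -0.3963  0.4145  1.2568] F [-0.1749 -1.251   0.6261] M [0.0095 0.2214 0.0188] w 49.96107420014913
slide [ 0.0149 -0.0067  0.253 ] rot [-0.0003  0.0015 -0.0024] |d| 50.70125734714747 deg 0.5199880633327557
[581.2939 181.4301 103.6077]
```

Request:
servo_tool(slide=[[0.008,-0.004,0.1],[0.015,-0.007,0.2],[0.015,-0.007,0.253],[0.015,-0.007,0.253]], rot=[[0,0,0],[0,0.0015,-0.002],[0,0.0015,-0.002],[0,0.0015,-0.002]], claw=[50,50,50,50])

```text
time: 4.58
tool_pos: [581.4, 182.4, 104.9]
tcp_rot: [2.7, -0.293, 0.981]
contact_force: [-0.1, -0.1, 0.1]
grip_width: 50.4
```

```bash
python3 - <<'E'
from g import *
Rt,n=knobR(np.radians(-35))
go(K-12*n,Rt)
c=cam('side')
cv2.imwrite('pics/side2.png',cv2.resize(c['frame'][170:290,120:270],(800,640),interpolation=2)[:600,:,::-1])
E
```

```text
t 4.58 pos [581.4396 182.413  104.9204] rpy [ 2.6998 -0.293   0.9808] q [ 0.2551  0.4459  1.9022 -0.4808  0.3223  1.3327] F [-0.115  -0.1475  0.0541] M [-0.0054  0.285   0.047 ] w 50.37439131815737
slide [-0.0062 -0.0002  0.0054] rot [-0.     -0.0006 -0.0002] |d| 1.64638652766513 deg 0.12272867276622142
```

View pics/side2.png

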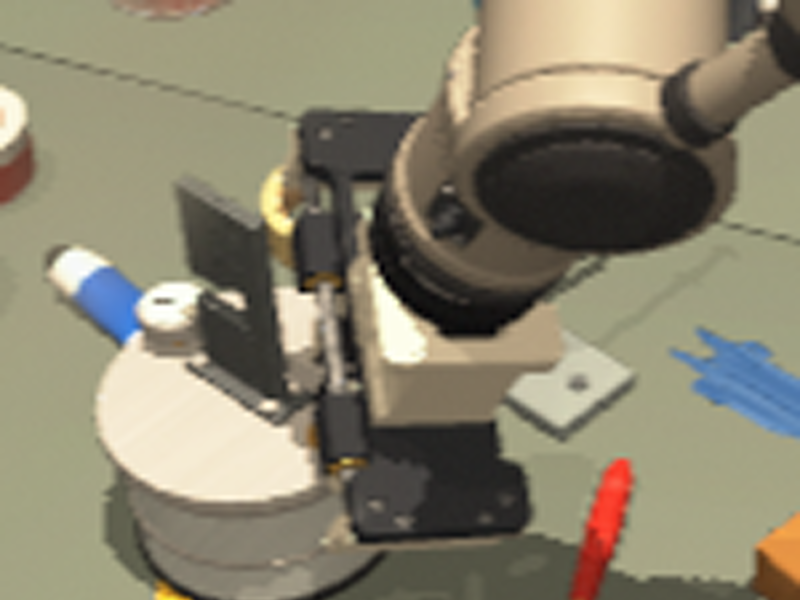

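The fingers straddle the knob, which the hand hides at about (330,400) in the crop, and nothing is touching. I'll close on it.

Request:
servo_tool(slide=[[0,0,0],[0,0,0],[0,0,0],[0,0,0]], rot=[[0,0,0],[0,0,0],[0,0,0],[0,0,0]], claw=[20,20,20,20])

```text
time: 5.12
tool_pos: [581.8, 183.0, 105.5]
tcp_rot: [2.699, -0.294, 0.982]
contact_force: [-1.9, -2.1, 5.2]
grip_width: 26.6
```

```bash
python3 - <<'E'
from g import *
Rt,n=knobR(np.radians(-35))
go(K-12*n,Rt)
E
```

```text
t 5.12 pos [581.8109 183.0031 105.4807] rpy [ 2.6987 -0.2941  0.9822] q [ 0.2558  0.4455  1.9017 -0.4815  0.3217  1.3331] F [-1.8712 -2.1347  5.1662] M [-0.3413 -0.0531 -0.1371] w 26.56643119071099
slide [-0.0103 -0.0008  0.007 ] rot [ 0.0002 -0.0011 -0.    ] |d| 2.499943157342897 deg 0.2086437902164187
```

Request:
servo_tool(slide=[[0,0,0],[0,0,0],[0,0,0],[0,0,0],[0,0,0]], rot=[[0,0,-0.04],[0,0,-0.085],[0,0,-0.13],[0,0,-0.175],[0,0,-0.2]], claw=[20,20,20,20,20])

```text
time: 5.75
tool_pos: [580.6, 183.3, 104.7]
tcp_rot: [2.618, 0.008, 1.545]
contact_force: [-5.8, 0.7, 5.7]
grip_width: 26.7
```

```bash
python3 - <<'E'
from g import *
Rt,n=knobR(np.radians(-45)+2.57)
go(K-12*n,Rt)
E
```

```text
t 5.75 pos [580.5903 183.302  104.7102] rpy [2.6176 0.0081 1.5448] q [ 0.2568  0.4456  1.9033 -0.4804  0.3222  0.7017] F [-5.7528  0.7376  5.6791] M [0.1597 0.7594 0.0204] w 26.721474873336522
slide [-0.0092  0.0005  0.0067] rot [ 0.0008 -0.0004 -0.5615] |d| 2.283502562038811 deg 101.07356366619678
```

Request:
servo_tool(slide=[[0,0,0],[0,0,0],[0,0,0],[0,0,0],[0,0,0]], rot=[[0,0,-0.045],[0,0,-0.09],[0,0,-0.135],[0,0,-0.18],[0,0,-0.22]], claw=[20,20,20,20,20])

```text
time: 6.38
tool_pos: [579.3, 182.7, 104.0]
tcp_rot: [2.731, 0.331, 2.169]
contact_force: [-10.3, -1.1, 7.0]
grip_width: 27.0
```

Request:
servo_tool(slide=[[0,0,0],[0,0,0],[0,0,0],[0,0,0],[0,0,0]], rot=[[0,0,-0.045],[0,0,-0.09],[0,0,-0.135],[0,0,-0.18],[0,0,-0.2]], claw=[20,20,20,20,20])

```text
time: 7.0
tool_pos: [579.3, 181.9, 103.6]
tcp_rot: [3.012, 0.505, 2.832]
contact_force: [-8.0, -4.4, 5.6]
grip_width: 26.8
```

```bash
python3 - <<'E'
from g import *
Rt,n=knobR(np.radians(-45)+2.57)
go(K-12*n,Rt)
E
```

```text
t 7.0 pos [579.2686 181.859  103.6314] rpy [3.0115 0.5052 2.8317] q [ 0.2557  0.4458  1.9049 -0.481   0.325  -0.6174] F [-7.987  -4.4416  5.5855] M [-0.6995  1.0401 -0.5515] w 26.836585369998918
slide [-0.009   0.0004  0.0052] rot [-0.0002 -0.0011 -0.1416] |d| 2.0703558400732796 deg 25.49628549702558
```

Request:
servo_tool(slide=[[0,0,0],[0,0,0],[0,0,0],[0,0,0],[0,0,0]], rot=[[0,0,-0.045],[0,0,-0.09],[0,0,-0.13],[0,0,-0.15],[0,0,-0.15]], claw=[20,20,20,20,20])

```text
time: 7.62
tool_pos: [579.1, 181.6, 103.1]
tcp_rot: [-3.008, 0.503, -2.916]
contact_force: [-6.6, -5.1, 2.5]
grip_width: 25.0
```

```bash
python3 - <<'E'
from g import *
Rt,n=knobR(np.radians(-45)+2.57)
go(K-12*n,Rt)
print('Mz about knob', get_obs()['moment']@n)
E
```

```text
t 7.62 pos [579.1183 181.5509 103.0808] rpy [-3.0078  0.5032 -2.9162] q [ 0.2553  0.4465  1.9051 -0.4804  0.3251 -1.0856] F [-6.5653 -5.0833  2.4799] M [-0.6541  0.9387 -0.9574] w 24.979065505661055
slide [-0.0104 -0.0026  0.0031] rot [ 0.     -0.0014  0.0071] |d| 2.241800303357494 deg 1.3086785704433974
Mz about knob -0.48125671112676816
```

Request:
servo_tool(slide=[[0,0,0],[0,0,0],[0,0,0],[0,0,-0.1],[0,0,-0.3]], rot=[[0,0,0],[0,0,0],[0,0,0],[0,0,0],[0,0,0]], claw=[34,36,36,36,36])

```text
time: 8.25
tool_pos: [550.8, 184.1, 155.9]
tcp_rot: [-3.009, 0.507, -2.914]
contact_force: [-0.6, 0.1, 0.4]
grip_width: 35.9
```

Request:
servo_tool(slide=[[0,0,-0.2],[0,0,-0.4],[0,0,-0.4]], rot=[[0,0,0],[0,0,0],[0,0,0]], claw=[50,60,60])

```text
time: 8.62
tool_pos: [511.8, 186.6, 229.2]
tcp_rot: [-3.009, 0.515, -2.913]
contact_force: [0.2, -0.1, -0.4]
grip_width: 58.7
```

```bash
cp meas.py meas2.py; python3 - <<'E'
from g import *
go([*LID,260],downR(np.pi+PSI))
c=cam('side')
cv2.imwrite('pics/side3.png',cv2.resize(c['frame'][165:285,110:260],(750,600),interpolation=2)[:,:,::-1])
E
python3 meas.py
```

```text
t 8.62 pos [511.7682 186.629  229.1671] rpy [-3.0092  0.5154 -2.9132] q [ 0.3093  0.1577  1.902  -0.308   0.5996 -1.2424] F [ 0.2361 -0.0678 -0.4112] M [0.1619 0.2224 0.0242] w 58.66635695601717
slide [-0.6262 -0.1636  0.2009] rot [-0.0185  0.1683  0.0741] |d| 135.53603833548803 deg 33.26723416018631
lid0 [645.8 174.2  84. ]
top disc ((646.5416259765625, 179.58905029296875), 72.61568450927734) 84.69803922812821 1463
top plate 149 ((648.5903930664062, 176.76092529296875), (6.258502006530762, 48.44512939453125), 85.27031707763672) 188.68135843688856 [  1.   -0.1 647.4 175.1]
   knob_mid [381.2 169.6 114. ] 0.55
   knob_mid [569.5 177.3 114. ] 0.48
   plate_grip [316.1 195.  180. ] 0.86
   plate_grip [647.5 174.5 180. ] 0.63
   plate_grip [711.6 -22.2 180. ] 0.39
   lid [645.9 181.   74. ] 0.91
   lid [319.4 183.5  74. ] 0.79
   slot_seat [314.  191.6 143. ] 0.76
   slot_seat [650.8 180.3 143. ] 0.61
   slot_seat [ 736.6 -170.8  143. ] 0.25
  pin [599.2 -73.8 140. ] 0.89
  pin [579.3 -67.4 140. ] 0.61
top pinpts 170 ((605.0857543945312, -26.903240203857422), (122.87379455566406, 15.1079
[... 575 characters left out ...]
 ] 0.9
   plate_grip [284.  242.7 180. ] 0.7
   lid [279.7 235.1  74. ] 0.72
   lid [643.4 190.6  74. ] 0.69
   slot_seat [284.5 249.2 143. ] 0.76
   slot_seat [643.7 168.8 143. ] 0.6Traceback (most recent call last):
  File "meas.py", line 22, in <module>
    print(n,'pinpts',len(s),cv2.minAreaRect(s[:,:2].astype(np.float32)),cv2.fitLine(s[:,:2].astype(np.float32),cv2.DIST_HUBER,0,.01,.01).ravel(),s.min(0),s.max(0))
                                                                        ~~~~~~~~~~~^^^^^^^^^^^^^^^^^^^^^^^^^^^^^^^^^^^^^^^^^^^^^^^^^^^^^
cv2.error: OpenCV(4.12.0) /io/opencv/modules/imgproc/src/linefit.cpp:50: error: (-215:Assertion failed) count > 0 in function 'fitLine2D_wods'
```

View pics/side3.png

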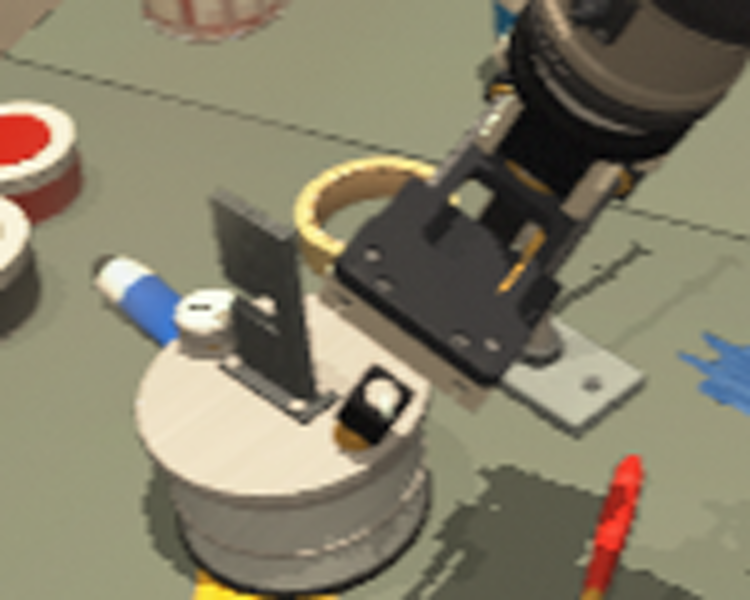

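The knob on the lid has clearly turned and now sits at about (375,405) in the crop, and I felt the stop torque. The lid is still on the pot and has shifted about 2 mm. Next I'll go above the plate.

Request:
servo_tool(slide=[[-0.15,-0.04,-0.05],[-0.3,-0.08,0.0],[-0.45,-0.12,0.1],[-0.635,-0.165,0.205],[-0.635,-0.165,0.205]], rot=[[-0.004,0.04,0.018],[-0.009,0.08,0.035],[-0.014,0.125,0.055],[-0.018,0.168,0.07],[-0.018,0.168,0.07]], claw=[50,50,50,50,50])

```text
time: 9.9
tool_pos: [649.3, 176.3, 249.9]
tcp_rot: [-3.133, -0.011, 3.104]
contact_force: [-0.1, 0.1, -2.2]
grip_width: 50.2
```

```bash
python3 - <<'E'
from g import *
go([645.5,180,161],downR(np.pi-.06))
E
```

```text
t 9.9 pos [649.3426 176.3026 249.8619] rpy [-3.1333 -0.0113  3.1044] q [ 0.1542  0.6245  0.9968 -0.006   1.5329 -1.3792] F [-0.1083  0.0903 -2.1692] M [ 0.0663 -0.0819  0.0391] w 50.175519361217226
slide [0.0149 0.0215 0.4443] rot [-0.0027 -0.0036  0.0073] |d| 89.02177822481023 deg 1.537237137778471
```

Request:
servo_tool(slide=[[0.01,0.02,0.05],[0.012,0.02,0.1],[0.012,0.02,0.1]], rot=[[0,0,0.007],[0,0,0.007],[0,0,0.007]], claw=[50,50,50])

```text
time: 10.28
tool_pos: [641.0, 182.1, 236.8]
tcp_rot: [-3.134, -0.005, 3.087]
contact_force: [0.2, 0.1, 0.3]
grip_width: 50.2
```

```bash
python3 - <<'E'
from g import *
go([645.5,180,161],downR(np.pi-.06))
E
```

```text
t 10.28 pos [641.0206 182.0905 236.7554] rpy [-3.1344 -0.0046  3.0867] q [ 0.1648  0.6117  1.0546 -0.0061  1.4813 -1.3506] F [0.1915 0.138  0.3443] M [ 0.1201 -0.1246 -0.0574] w 50.168573076499584
slide [-0.0247 -0.0065  0.3787] rot [-0.0023 -0.0015  0.0016] |d| 75.91652791191083 deg 0.5706998169067813
```

Request:
servo_tool(slide=[[-0.023,-0.006,0.1],[-0.023,-0.006,0.2],[-0.023,-0.006,0.3],[-0.023,-0.006,0.378],[-0.023,-0.006,0.378]], rot=[[-0.0023,-0.0015,0.0016],[-0.0023,-0.0015,0.0016],[-0.0023,-0.0015,0.0016],[-0.0023,-0.0015,0.0016],[-0.0023,-0.0015,0.0016]], claw=[50,50,50,50,50])

```text
time: 10.9
tool_pos: [646.1, 179.7, 160.1]
tcp_rot: [-3.141, -0.001, 3.081]
contact_force: [0.1, -0.4, 0.3]
grip_width: 50.2
```

```bash
python3 - <<'E'
from g import *
go([645.5,180,161],downR(np.pi-.06))
E
```

```text
t 10.9 pos [646.1154 179.694  160.1425] rpy [-3.1414 -0.0012  3.0808] q [ 0.1571  0.6642  1.1686  0.      1.3099 -1.3529] F [ 0.1435 -0.3676  0.2969] M [ 0.1806 -0.1468  0.0144] w 50.24669034928362
slide [ 0.0032  0.0013 -0.0043] rot [-0.0001 -0.0004 -0.0003] |d| 1.0989291022234098 deg 0.08377589816524304
```

Close on the plate.

Request:
servo_tool(slide=[[0,0,0],[0,0,0],[0,0,0],[0,0,0],[0,0,0]], rot=[[0,0,0],[0,0,0],[0,0,0],[0,0,0],[0,0,0]], claw=[2,2,2,2,2])

```text
time: 11.52
tool_pos: [646.9, 178.6, 160.6]
tcp_rot: [-3.14, -0.0, 3.08]
contact_force: [-2.9, -6.4, 7.3]
grip_width: 7.7
```

```bash
python3 - <<'E'
from g import *
go([645.5,180,161],downR(np.pi-.06))
E
```

```text
t 11.53 pos [646.8532 178.6358 160.6295] rpy [-3.1398 -0.0002  3.0802] q [ 0.1562  0.6645  1.1668 -0.0018  1.3109 -1.3528] F [-2.9347 -6.4407  7.3207] M [-1.0827  0.124  -0.0184] w 7.6703214275210785
slide [ 0.0072  0.0064 -0.0019] rot [-0.0006 -0.0001 -0.0004] |d| 1.956870931146329 deg 0.13030396419046988
```

Request:
servo_tool(slide=[[0,0,-0.02],[0,0,-0.05],[0,0,-0.1],[0,0,-0.15],[0,0,-0.15]], rot=[[0,0,0],[0,0,0],[0,0,0],[0,0,0],[0,0,0]], claw=[2,2,2,2,2])

```text
time: 12.15
tool_pos: [647.7, 180.1, 192.3]
tcp_rot: [3.14, 0.003, 3.081]
contact_force: [-0.7, -0.2, -6.9]
grip_width: 7.9
```

```bash
python3 - <<'E'
from g import *
go([645.5,180,220],downR(np.pi-.06))
c=cam('side')
cv2.imwrite('pics/side4.png',cv2.resize(c['frame'][130:290,110:310],(750,600),interpolation=2)[:,:,::-1])
E
```

```text
t 12.15 pos [647.6994 180.0915 192.2813] rpy [3.1404 0.0032 3.0806] q [ 0.1571  0.6418  1.1208  0.0005  1.3755 -1.3529] F [-0.7371 -0.1612 -6.9193] M [ 0.1104 -0.2277  0.0404] w 7.897515004727096
slide [ 0.0105 -0.001  -0.1386] rot [ 0.0004  0.001  -0.0003] |d| 27.80594256630862 deg 0.20641965068181237
```

View pics/side4.png

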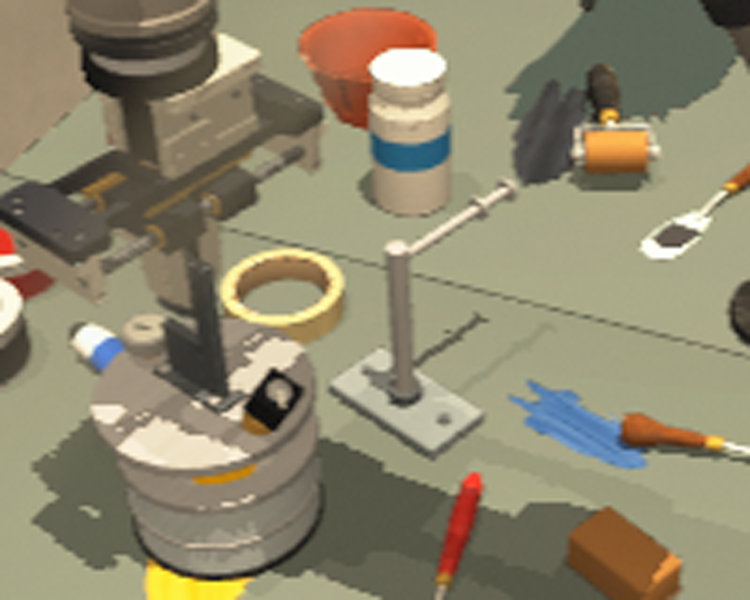

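The lid is off the pot and hangs level in the fingers, taking about 6.9 N. The pin with its collar and head shows at (410–515, 250–185) in the crop. I'll go round the post on its robot side.

Request:
servo_tool(slide=[[0.15,-0.08,-0.05],[0.35,-0.19,-0.1],[0.55,-0.31,-0.1],[0.75,-0.44,-0.1],[0.75,-0.44,-0.1]], rot=[[0,0,0.003],[0,0,0.006],[0,0,0.01],[0,0,0.014],[0,0,0.014]], claw=[2,2,2,2,2])

```text
time: 12.82
tool_pos: [488.2, 100.0, 210.4]
tcp_rot: [-3.141, -0.004, 3.035]
contact_force: [-0.7, -0.1, -5.7]
grip_width: 7.9
```

```bash
cat >> g.py <<'E'
PIN=np.array([599.3,-69.5]); SY=-0.105; SX=np.array([np.cos(SY),np.sin(SY)])
E
python3 - <<'E'
from g import *
go([*(PIN-150*SX),190],downR(np.pi+SY)); print(PIN-150*SX)
E
```

```text
t 12.82 pos [488.1567 100.0219 210.3572] rpy [-3.141  -0.0036  3.0351] q [ 0.0482  0.3098  1.619   0.      1.2164 -1.4162] F [-0.6655 -0.1235 -5.7461] M [-0.0922  0.1295  0.0333] w 7.8857863015794845
slide [ 0.107  -0.7848  0.1026] rot [-0.0002 -0.0011 -0.0005] |d| 159.73545796781525 deg 0.2222803523462078
[450.1261 -53.7789]
```

Request:
servo_tool(slide=[[0.02,-0.2,0.02],[0.05,-0.4,0.05],[0.08,-0.6,0.08],[0.107,-0.785,0.1],[0.107,-0.785,0.1]], rot=[[0,0,0],[0,0,0],[0,0,0],[0,0,0],[0,0,0]], claw=[2,2,2,2,2])

```text
time: 13.45
tool_pos: [454.1, -54.7, 190.4]
tcp_rot: [-3.141, 0.0, 3.033]
contact_force: [2.4, 3.8, -7.4]
grip_width: 7.9
```

```bash
python3 - <<'E'
from g import *
go([*(PIN-65*SX),166.5],downR(np.pi+SY)); print(PIN-65*SX)
E
```

```text
t 13.45 pos [454.0841 -54.7487 190.4361] rpy [-3.1414  0.0003  3.0331] q [-0.2877  0.2546  1.7577 -0.0001  1.1289 -1.75  ] F [ 2.4043  3.7507 -7.3749] M [ 0.9609 -0.7393  0.0028] w 7.910261990349835
slide [-0.4048  0.0042  0.1198] rot [-0.0001  0.0001 -0.0011] |d| 84.42813196662848 deg 0.199777301126091
[534.658  -62.6875]
```

Request:
servo_tool(slide=[[-0.1,0.004,0.04],[-0.2,0.004,0.08],[-0.3,0.004,0.12],[-0.4,0.004,0.12],[-0.4,0.004,0.12]], rot=[[0,0,0],[0,0,0],[0,0,0],[0,0,0],[0,0,0]], claw=[2,2,2,2,2])

```text
time: 14.08
tool_pos: [535.5, -59.7, 166.3]
tcp_rot: [3.141, 0.002, 3.037]
contact_force: [-1.1, -0.9, -7.1]
grip_width: 7.8
```

```bash
python3 - <<'E'
from g import *
go([*(PIN-65*SX),166.5],downR(np.pi+SY))
c=cam('side'); P=cloud(c).reshape(-1,3); col=c['frame'].reshape(-1,3).astype(int).sum(1)
q=P-[*PIN,0]; sx=q[:,0]*SX[0]+q[:,1]*SX[1]; sy=-q[:,0]*SX[1]+q[:,1]*SX[0]
s=(abs(sx)<14)&(abs(sy-40)<70)&(P[:,2]>125)&(P[:,2]<158)
for a in range(-24,100,6):
    m=s&(abs(sy-a)<3)
    if m.sum(): print(a,m.sum(),'x',sx[m].mean().round(1),'z',P[m,2].max().round(1),P[m,2].min().round(1))
m=(sx>-100)&(sx<-25)&(abs(sy)<15)&(P[:,2]>95)&(P[:,2]<205)&(col<200)
print('plate',m.sum(),np.percentile(sx[m],[2,98]),np.percentile(sy[m],[5,50,95]),np.percentile(P[m,2],[2,98]))
m=(np.hypot(sx+65,sy)<78)&(P[:,2]>80)&(P[:,2]<97)&(col>250)
print('disc z',m.sum(),np.median(P[m,2]),cv2.minEnclosingCircle(np.stack([sx,sy],1)[m].astype(np.float32)))
cv2.imwrite('pics/side5.png',cv2.resize(c['frame'][120:270,170:350],(720,600),interpolation=2)[:,:,::-1])
E
```

```text
t 14.07 pos [535.5346 -59.6579 166.3421] rpy [3.141  0.0016 3.0374] q [-0.2537  0.4216  1.5787  0.0009  1.1398 -1.7206] F [-1.0722 -0.8738 -7.1284] M [ 0.1347 -0.1168 -0.0386] w 7.784133791783476
slide [ 0.0028 -0.0155 -0.0008] rot [0.0002 0.0005 0.0003] |d| 3.157860592011837 deg 0.10757766202039624
0 3 x -2.1 z 142.0 137.7
6 4 x -1.0 z 144.0 138.5
12 4 x -4.9 z 147.2 134.9
18 17 x -1.6 z 148.5 133.2
24 7 x -2.5 z 144.9 138.9
30 6 x -0.2 z 142.3 135.8
36 4 x -2.0 z 142.3 139.4
42 5 x -2.0 z 144.4 139.4
48 7 x -2.0 z 145.9 137.5
54 5 x -2.3 z 144.0 135.1
60 5 x -2.2 z 145.4 139.6
66 5 x -2.5 z 145.1 136.3
72 8 x -2.2 z 144.7 136.2
78 3 x -1.1 z 143.2 142.4
84 6 x -2.3 z 142.5 138.8
90 7 x -2.0 z 150.7 138.1
96 17 x -3.5 z 151.8 125.4
plate 338 [-90.9362 -43.1865] [ 2.7441  8.4845 10.9017] [ 97.1675 198.6128]
disc z 917 88.67004218394561 ((-69.34786224365234, 5.305797576904297), 72.76319122314453)
```

View pics/side5.png

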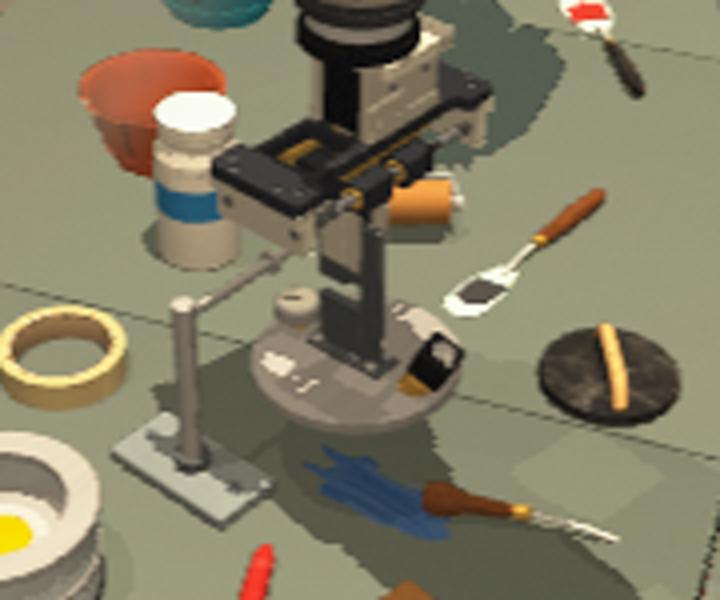

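The lid is level, with its slot facing the pin at about (320,285) and the pin running from (185,300) to (275,262) in the crop. Depth puts the slot's centre line at about 139.7 mm against the pin's 140 mm. I'll correct y by 3 mm and slide on.

Request:
servo_tool(slide=[[0,-0.017,0],[-0.05,-0.018,0],[-0.1,-0.018,0],[-0.15,-0.018,0],[-0.15,-0.018,0]], rot=[[0,0,0],[0,0,0],[0,0,0],[0,0,0],[0,0,0]], claw=[2,2,2,2,2])

```text
time: 14.75
tool_pos: [564.1, -67.3, 166.3]
tcp_rot: [3.141, 0.001, 3.036]
contact_force: [-0.1, 0.7, -6.9]
grip_width: 7.8
```

Request:
servo_tool(slide=[[-0.03,0,0],[-0.06,0,0],[-0.08,0,0],[-0.08,0,0]], rot=[[0,0,0],[0,0,0],[0,0,0],[0,0,0]], claw=[2,2,2,2])

```text
time: 15.25
tool_pos: [579.4, -68.9, 166.4]
tcp_rot: [3.141, 0.0, 3.036]
contact_force: [0.0, 0.2, -6.1]
grip_width: 7.9
```

```bash
python3 - <<'E'
from g import *
go([*PIN,166.5],downR(np.pi+SY))
E
```

```text
t 15.25 pos [579.3508 -68.9175 166.4037] rpy [3.1414 0.0002 3.0365] q [-0.2498  0.4994  1.4478  0.0002  1.1942 -1.7156] F [ 0.0494  0.225  -6.1478] M [ 0.1319 -0.2199 -0.0176] w 7.857802814164807
slide [-0.0995  0.0076 -0.0005] rot [ 0.0001  0.     -0.    ] |d| 19.957887788834444 deg 0.014774922526491737
```

Request:
servo_tool(slide=[[-0.03,0.003,0],[-0.06,0.004,0],[-0.075,0.004,0],[-0.09,0.004,0],[-0.09,0.004,0]], rot=[[0,0,0],[0,0,0],[0,0,0],[0,0,0],[0,0,0]], claw=[2,2,2,2,2])

```text
time: 15.88
tool_pos: [597.3, -70.0, 166.4]
tcp_rot: [3.141, 0.0, 3.036]
contact_force: [-0.5, 0.5, -7.8]
grip_width: 7.9
```

Request:
servo_tool(slide=[[-0.008,0,0],[-0.015,0,0],[-0.015,0,0]], rot=[[0,0,0],[0,0,0],[0,0,0]], claw=[2,2,2])

```text
time: 16.25
tool_pos: [600.2, -70.3, 166.5]
tcp_rot: [3.141, 0.0, 3.036]
contact_force: [0.1, -0.6, -6.7]
grip_width: 7.9
```

Request:
servo_tool(slide=[[-0.008,0,0],[-0.015,0,0],[-0.015,0,0]], rot=[[0,0,0],[0,0,0],[0,0,0]], claw=[2,2,2])

```text
time: 16.62
tool_pos: [603.2, -70.6, 166.5]
tcp_rot: [3.141, 0.0, 3.036]
contact_force: [1.1, 0.1, -7.0]
grip_width: 7.9
```

Request:
servo_tool(slide=[[-0.005,0,0],[-0.01,0,0],[-0.01,0,0]], rot=[[0,0,0],[0,0,0],[0,0,0]], claw=[2,2,2])

```text
time: 17.0
tool_pos: [605.0, -70.8, 166.4]
tcp_rot: [3.141, -0.0, 3.036]
contact_force: [-0.9, -0.5, -6.4]
grip_width: 7.6
```

Request:
servo_tool(slide=[[-0.005,0,0],[-0.01,0,0],[-0.01,0,0]], rot=[[0,0,0],[0,0,0],[0,0,0]], claw=[2,2,2])

```text
time: 17.38
tool_pos: [605.4, -70.8, 166.3]
tcp_rot: [3.141, -0.004, 3.037]
contact_force: [-7.4, 0.4, -2.7]
grip_width: 7.8
```

```bash
python3 - <<'E'
from g import *
go([*PIN,166.5],downR(np.pi+SY))
for n in('side','top'):
    c=cam(n); P=cloud(c).reshape(-1,3); col=c['frame'].reshape(-1,3).astype(int).sum(1)
    q=P-[*PIN,0]; sx=q[:,0]*SX[0]+q[:,1]*SX[1]; sy=-q[:,0]*SX[1]+q[:,1]*SX[0]
    m=(np.hypot(sx,sy)<80)&(P[:,2]>80)&(P[:,2]<97)&(col>250)
    print(n,'disc',m.sum(),np.median(P[m,2]),cv2.minEnclosingCircle(np.stack([sx,sy],1)[m].astype(np.float32)))
    if n=='side': cv2.imwrite('pics/side6.png',cv2.resize(c['frame'][150:240,190:310],(800,600),interpolation=2)[:,:,::-1])
E
```

```text
t 17.38 pos [605.4389 -70.8422 166.2967] rpy [ 3.1414 -0.004   3.0365] q [-0.242   0.5481  1.3632 -0.0003  1.2343 -1.7076] F [-7.4374  0.4415 -2.7393] M [0.1559 1.2051 0.0204] w 7.773455622652767
slide [ 0.0312  0.0035 -0.0009] rot [ 0.0001 -0.0013 -0.    ] |d| 6.287245520285078 deg 0.22744043099900046
side disc 801 88.81815680477689 ((-1.4359607696533203, 1.2279413938522339), 73.5974349975586)
top disc 532 91.09530154881782 ((1.2405117750167847, 0.12190992385149002), 71.27588653564453)
```

View pics/side6.png

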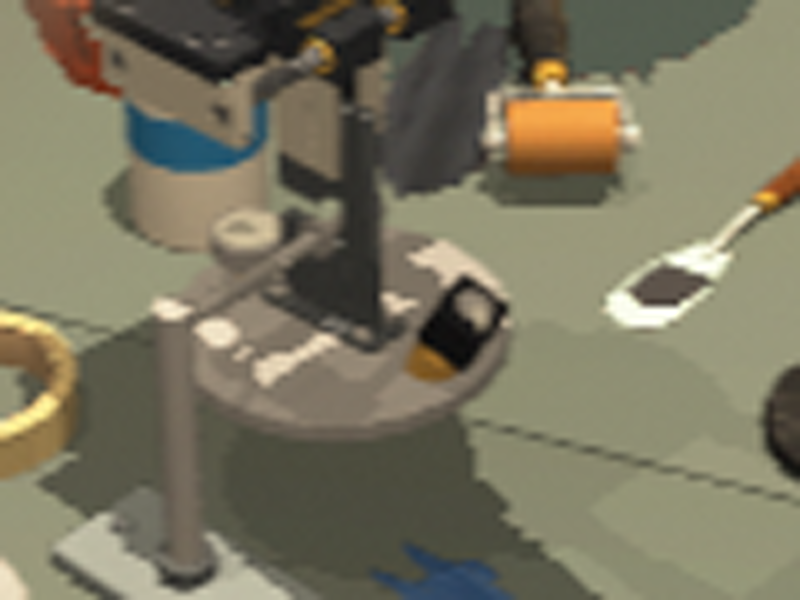

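The pin shows inside the slot at about (320,240), and the −7.4 N push-back says it has met the closed end. I'll back off about 2 mm and lower into the notch.

Request:
servo_tool(slide=[[0.015,0,0],[0.015,0,0],[0.015,0,0.015],[0.015,0,0.03],[0.015,0,0.03]], rot=[[0,0,0],[0,0,0],[0,0,0],[0,0,0],[0,0,0]], claw=[2,2,2,2,2])

```text
time: 18.1
tool_pos: [603.9, -70.7, 160.0]
tcp_rot: [3.141, -0.001, 3.036]
contact_force: [0.8, 0.9, -6.0]
grip_width: 7.7
```

Request:
servo_tool(slide=[[0,0,0.005],[0,0,0.01],[0,0,0.01]], rot=[[0,0,0],[0,0,0],[0,0,0]], claw=[2,2,2])

```text
time: 18.48
tool_pos: [604.0, -70.7, 158.4]
tcp_rot: [3.141, 0.0, 3.036]
contact_force: [0.1, 0.8, -7.8]
grip_width: 7.7
```

The lid is already about 8 mm down with no contact, and the plain slot ceiling would have touched at 3.5 mm, so the pin is in the notch. I'll continue to seating.

Request:
servo_tool(slide=[[0,0,0.004],[0,0,0.008],[0,0,0.008]], rot=[[0,0,0],[0,0,0],[0,0,0]], claw=[2,2,2])

```text
time: 18.85
tool_pos: [604.2, -70.7, 157.5]
tcp_rot: [3.142, 0.001, 3.037]
contact_force: [-1.8, 0.4, -1.3]
grip_width: 7.3
```

Request:
servo_tool(slide=[[0,0,0.004],[0,0,0.006],[0,0,0.006]], rot=[[0,0,0],[0,0,0],[0,0,0]], claw=[2,2,2])

```text
time: 19.23
tool_pos: [604.3, -70.8, 157.3]
tcp_rot: [-3.141, 0.002, 3.037]
contact_force: [-4.2, 0.7, 6.1]
grip_width: 7.7
```

Request:
servo_tool(slide=[[0,0,-0.004],[0,0,-0.004],[0,0,-0.004],[0,0,-0.004],[0,0,-0.004]], rot=[[0,0,0],[0,0,0],[0,0,0],[0,0,0],[0,0,0]], claw=[2,2,12,24,40])

```text
time: 19.85
tool_pos: [604.2, -70.7, 156.3]
tcp_rot: [3.141, 0.0, 3.036]
contact_force: [-1.3, 0.1, -0.5]
grip_width: 27.5
```

Request:
servo_tool(slide=[[0,0,0],[0,0,-0.05],[0,0,-0.15],[0,0,-0.3],[0,0,-0.5]], rot=[[0,0,0],[0,0,0],[0,0,0],[0,0,0],[0,0,0]], claw=[44,44,44,44,44])

```text
time: 20.48
tool_pos: [603.7, -70.7, 257.5]
tcp_rot: [3.141, -0.001, 3.036]
contact_force: [0.0, -0.1, -0.7]
grip_width: 44.3
```

Request:
servo_tool(slide=[[0.3,0,-0.1],[0.5,0,-0.2],[0.8,0,-0.2],[0.8,0,-0.2],[0.8,0,-0.2]], rot=[[0,0,0],[0,0,0],[0,0,0],[0,0,0],[0,0,0]], claw=[44,44,44,44,44])

```text
time: 21.1
tool_pos: [445.7, -54.1, 297.6]
tcp_rot: [-3.141, 0.003, 3.036]
contact_force: [-0.3, -0.0, 0.3]
grip_width: 44.1
```

```bash
python3 - <<'E'
from g import *
go([*PIN,300],downR(np.pi+SY))
ims=[]
for n in('side','top'):
    c=cam(n); P=cloud(c).reshape(-1,3); col=c['frame'].reshape(-1,3).astype(int).sum(1)
    q=P-[*PIN,0]; sx=q[:,0]*SX[0]+q[:,1]*SX[1]; sy=-q[:,0]*SX[1]+q[:,1]*SX[0]
    m=(np.hypot(sx,sy)<80)&(P[:,2]>70)&(P[:,2]<92)&(col>250)
    A=np.c_[sx[m],sy[m],np.ones(m.sum())]; k=np.linalg.lstsq(A,P[m,2],rcond=None)[0]
    print(n,'disc',m.sum(),np.median(P[m,2]),'tilt deg',np.degrees(k[:2]),cv2.minEnclosingCircle(A[:,:2].astype(np.float32)))
    m=(abs(sx)<45)&(abs(sy)<14)&(P[:,2]>160)&(P[:,2]<205)&(col<220)
    print(' plate top',m.sum(),np.percentile(P[m,2],97),cv2.minAreaRect(np.stack([sx,sy],1)[m].astype(np.float32)))
    f=c['frame']; ims.append(cv2.resize(f[140:250,180:320] if n=='side' else f[120:230,190:330],(400,314),interpolation=2))
cv2.imwrite('pics/fin.png',cv2.resize(np.hstack(ims),(800,314))[:,:,::-1])
E
```

```text
t 21.1 pos [445.689  -54.1444 297.5906] rpy [-3.1413  0.0029  3.0363] q [-0.2921  0.1478  1.5871  0.0003  1.4037 -1.7577] F [-0.2784 -0.0394  0.3325] M [ 0.0613 -0.2249 -0.0058] w 44.111527705514696
slide [-0.7719  0.0043 -0.0098] rot [-0.0001  0.0009 -0.0001] |d| 154.3953982503808 deg 0.16989300834030968
side disc 840 79.81761856595318 tilt deg [-0.7148 -0.4487] ((-2.2384471893310547, 1.7445988655090332), 72.97221374511719)
 plate top 133 188.03513803247608 ((3.9414615631103516, 4.037211894989014), (48.91831588745117, 11.39835262298584), 4.459478855133057)
top disc 1631 81.38951822619424 tilt deg [-1.8275  0.1931] ((1.1026707887649536, 0.43959957361221313), 71.86384582519531)
 plate top 3 169.87405500669044 ((-17.895305633544922, -0.32515978813171387), (0.17070011794567108, 5.231828212738037), 0.09539604932069778)
```

View pics/fin.png

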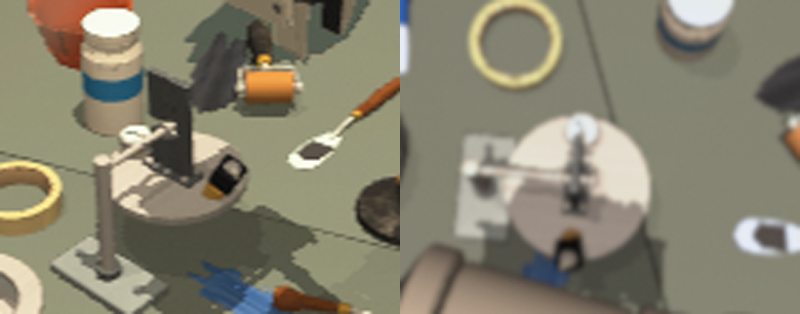

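The lid hangs free and roughly level on the pin. Its disc top is at about 81 mm, the height I expect when seated, and the arm is clear.

```bash
python3 -c "
from plant import *
print(close_job())"
```

```text
the job is handed in; nothing more can be done
None
```

I opened the vent knob while the lid was still on the pot, then lifted the lid off level and hung it on the stand's pin. The job is handed in at about 21 s of robot time.

- **Knob:** I turned it anticlockwise until I felt the stop, about 0.5 N m against the fingers. That puts it near 2.6 rad by the tool angle. I had no direct reading of the joint, but the pictures showed it turned and the lid came off freely.
- **Lid:** It weighed about 0.7 kg in the fingers. I slid the slot onto the pin until it met the closed end, backed off about 1.5–2 mm and lowered about 9 mm, until the pin took the weight.
- **Last checks:** With the arm about 150 mm away, the lid's top face measured 79.8 mm (side camera) and 81.4 mm (top camera), against 81 mm expected when seated. The plane fits gave about 0.8° tilt (side) and 1.8° (top), which is small but does not fully agree.
- **Forces and bystanders:** The highest force I saw at the wrist was about 12 N. I noticed nothing else moved in the pictures, but I did not measure each bystander's position.

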